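Seal the biscuit canister whose push cap was left popped up

ROBOT

A 7-joint arm with a two-finger parallel gripper is mounted at the origin on the work surface. World frame = base frame: x ahead of the robot, y to its left, z up, the work surface at z = 0. Lengths are in m, angles in rad, forces in N, time in s.
With the tool pointing down it reaches from about 0.425 to 0.95 m from the base axis. Payload 4.7 kg.
Tool frame: the origin (TCP) lies on the centre line of the jaws, within the pads' length; the fingertips stand robot.nose_length ahead of it and the grasp point (between the pads) lies 8 mm behind it (robot.nose_length is the distance from the TCP to the fingertips, in m); z points along the fingers, y is the line along which they close (so a half turn about z gives the same grasp; the last joint's range is limited). The gripper opens to 85 mm and grips with 20 to 120 N. Pads are 22 mm wide; open, the fingers measure 114 mm over their backs; the gripper's body (76 mm by 85 mm) begins 54 mm behind the grasp point. The pads swing forward as they close: fully open they stand 13 mm farther back than shut.
Start: joints at [1.091, 0.469, -0.049, 1.532, 0.024, 1.141, -0.082], TCP at [0.294, -0.608, 0.242] pointing down, gripper open.
Joint ranges: [-2.59, 2.59], [-0.33, 1.99], [-1.39, 1.29], [0.1, 2.45], [-1.04, 4.18], [0.21, 1.99], [-2.66, 2.66]. Speed limits (rad/s): [2.57, 2.57, 3.14, 3.14, 3.14, 3.14, 3.14].

INTERFACE

Orientations are given as [roll, pitch, yaw] about the fixed x, y, z axes, in that order (R = Rz(yaw) Ry(pitch) Rx(roll)).
In Python, from plant import robot gives the robot as it stands. Calls block until the motion is done:
- robot.goto(position, orientation): joint-space move of the TCP to a pose.
- robot.move_straight(position, vel=0.15, attitude=None, contact_N=None): straight line of the TCP; attitude=None keeps the orientation; vel is the mean speed in m/s. With contact_N (N) it stops when the force on the tool has changed by that much, and returns True; else False.
- robot.move_joints(angles): joint-space move.
- robot.grip(opening, strength=None): opening from 0.0 (shut) to 1.0 (fully open); strength is the grip in N (None keeps the last); returns when the fingers have stopped.
- robot.sleep(seconds).
- robot.inverse_kinematics(position, orientation): joint angles nearest the present ones, or None.
- robot.sense(): the state.
- robot.grab_frame(name): name is "scene" or "top"; returns a dict with "image" (480x640x3 uint8, red, green, blue), "range_z" (480x640 float32, m along the optical axis (not along the pixel's ray), 0 where there is no reading), "fx", "fy", "cx", "cy" (pixels), "R" (3x3) and "t" (3): a world point X has camera coordinates R X + t. Camera axes: x right, y down, z forward; pixel columns grow to the right and rows downward; lengths in m; the calibration is good to about 2 mm. A picture is of the moment at which its call begins.
A pose or a line that the arm cannot do raises robot.IKError and nothing moves.
- robot.close_job(): hands the job in; it is judged then, once.
The state is a dict: "t": time; "joint_pos": joint angles; "joint_velocities": joint speeds; "effort": joint torques, N m; "tcp_pos": TCP position; "tcp_rot": TCP orientation; "wrist_force": force on the tool from outside, world axes, zero at the start; "torque": the same for the moment, N m; "opening": opening from 0.0 (shut) to 1.0 (fully open); "gripper_force": force on a finger pad.
Only numpy, scipy, OpenCV 4.12 (cv2) and the standard library are available. Lean on these libraries where they do the work, as an engineer would, in place of code of your own. Each camera call takes 0.05 s, during which the arm holds its last target. There are 200 camera calls.

TASK

One of the two matching biscuit canisters was left open: its push cap stands popped up, while the other one's cap is latched down. Press the popped-up cap all the way down from above so that it clicks and stays down, let go of it, then rest the fingertips lightly on the cap for a moment to feel that it has stayed down, and back away. Leave the sealed canister sealed, and do not shove either canister out of its place.

Things in the scene. Friction and masses are not known exactly. Their poses are not given: they have to be found in the camera images.
- canister_a: one of two identical clear square canisters, loose, 0.8 kg, biscuits inside, white lid 109 mm square, lid top 116 mm above the counter. In the lid's middle a round white push cap 56 mm across on a teal stem: its flat top is 144 mm above the counter popped up (unsealed), 128 mm latched (sealed). Origin: centre of the underside, straight below the cap; z up, x, y square to the sides
- button_a (a joint): travel of canister_a's cap down, in m: 0 popped up, 0.0163 latched, 0.026 hard stop. One cap starts up, the other latched: see or read which. Push-push spring catch (2.5 N at top, 7 N latched, 9.5 N at stop): pushed to 0.024 or more from up and let go, it latches; latched, it gives only above 7 N, and pushed to 0.024 or more and let go it pops up within 1 s. Pushes short of 0.021 change nothing
- canister_b: one of two identical clear square canisters, loose, 0.8 kg, biscuits inside, white lid 109 mm square, lid top 116 mm above the counter. In the lid's middle a round white push cap 56 mm across on a teal stem: its flat top is 144 mm above the counter popped up (unsealed), 128 mm latched (sealed). Origin: centre of the underside, straight below the cap; z up, x, y square to the sides
- button_b (a joint): cap of canister_b, same catch and same values as button_a: travel down in m, 0 popped up, 0.0163 latched, 0.026 hard stop. Which of the two caps starts up must be seen or read

How it is judged:
By the outcome, as a careful person would: the job done as asked, in the order asked, and still so for the second after the job is handed in, with the robot touching nothing.
It also fails if it takes over 42 s, if anything falls off the work surface, if the arm or the gripper's body presses on something with over 40 N, if the wrist force passes 120 N, or if a joint passes its speed limit or range.

## Working session

There is one attempt and no reset: what is moved stays moved. The work goes in short steps, each a Python script; the robot and the scene stay as the last script left them, time stands still between calls to the robot, and variables do not carry over. Pictures are saved under pics/ and viewed, at most 10 in all, crops included, and the job is handed in when it is done.

```bash
mkdir -p pics; python3 - <<'E'
from plant import robot
import cv2,numpy as np
s=robot.sense();print(s['t'],s['tcp_pos'],s['tcp_rot'],s['opening'],robot.nose_length)
ims=[]
for n in("scene","top"):
    f=robot.grab_frame(n);np.savez(f"{n}.npz",**f);ims.append(f["image"]);cv2.imwrite(f"pics/{n}.png",f["image"][...,::-1])
E
```

```text
0.0 [ 0.29387679 -0.60705445  0.24125584] [-3.13964477e+00  6.74852578e-05  4.50885950e-01] 1.0009503390395662 0.011
```

View pics/top.png

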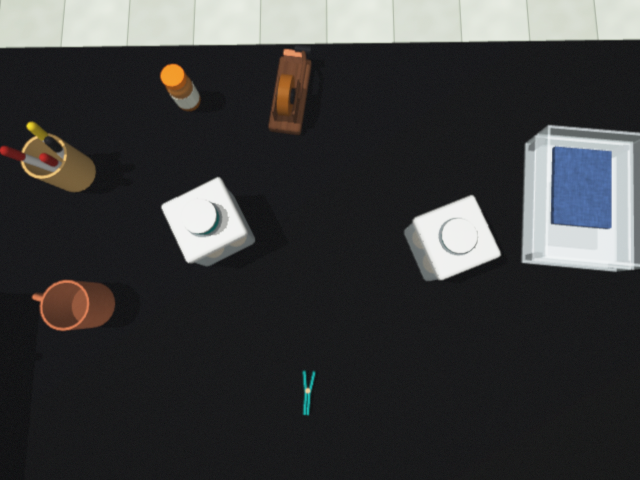

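View pics/scene.png

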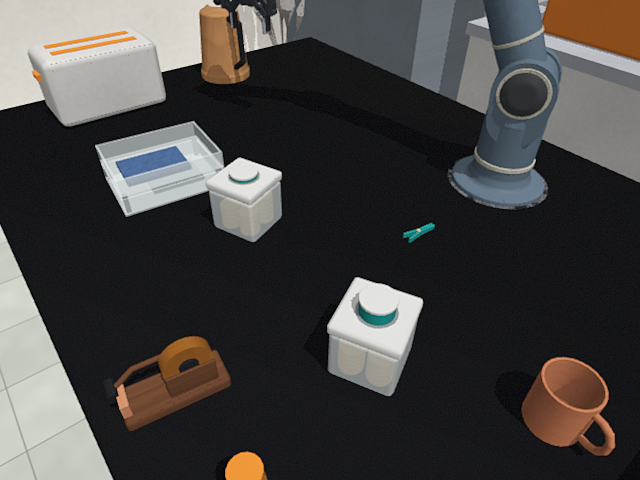

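The top view shows the popped-up cap, with its teal stem visible, on the left canister at about (200,216). The latched cap is at (459,236). The scene view agrees: popped up at (379,298), latched at (243,173).

```bash
python3 - <<'E'
import numpy as np,cv2
def pt(f,u,v):
    d=np.median(f["range_z"][v-2:v+3,u-2:u+3]);c=np.array([(u-f["cx"])/f["fx"]*d,(v-f["cy"])/f["fy"]*d,d])
    return f["R"].T@(c-f["t"])
T=np.load("top.npz");S=np.load("scene.npz")
print(pt(T,200,216),pt(T,459,236),pt(S,379,298),pt(S,243,173))
# all points of cap by height
for f,lo,hi in((T,.137,.152),(S,.137,.152),(T,.122,.134)):
    v,u=np.mgrid[:480,:640];d=f["range_z"]
    P=np.stack([(u-f["cx"])/f["fx"]*d,(v-f["cy"])/f["fy"]*d,d],-1)-f["t"];P=P@f["R"]
    m=((P[...,2]>lo)&(P[...,2]<hi)&(d>0)).astype(np.uint8)
    n,l,st,c=cv2.connectedComponentsWithStats(m)
    for i in range(1,n):
        if st[i,4]>150: q=P[l==i];print(c[i],st[i],q.min(0),q.max(0),np.median(q,0))
E
python3 - <<'E'
import cv2
i=cv2.imread("pics/top.png")[165:275,150:265];cv2.imwrite("pics/crop.png",cv2.resize(i,None,fx=5,fy=5,interpolation=2))
E
```

```text
[0.59081336 0.18805604 0.14309135] [ 0.55913409 -0.21737615  0.12666479] [0.59333897 0.19307384 0.14313719] [ 0.56660398 -0.21116647  0.12660804]
[198.42871901 215.82644628] [181 199  36  35 968] [0.56382907 0.16310522 0.13788127] [0.61867044 0.21849336 0.14682949] [0.59096874 0.19054258 0.14287039]
[217.7712766   34.80319149] [199  28  38  11 188] [ 0.17921429 -0.98181472  0.13703278] [ 0.27000739 -0.87887473  0.15195893] [ 0.23883247 -0.89671431  0.14428464]
[95.25749319 68.26294278] [ 30  52 128  31 734] [ 0.45285717 -0.98966854  0.13703067] [ 0.76091009 -0.83442375  0.15198412] [ 0.63049385 -0.84554727  0.14436937]
[601.15705128  79.53525641] [561  65  79  29 312] [-0.42486315 -0.13290208  0.13701621] [-0.39853355  0.08718874  0.15199574] [-0.41578369 -0.01143852  0.14176463]
[510.14697406 135.92795389] [483 120  61  24 347] [-0.01824946 -0.0513015   0.13701283] [0.07845278 0.07177936 0.15196195] [0.05524498 0.03033553 0.14405579]
[377.67485265 299.59724951] [ 358  284   40   33 1018] [0.56776428 0.16538648 0.13705375] [0.62270409 0.21972389 0.14617489] [0.59708771 0.19403562 0.14324979]
[459.07929969 235.73532441] [442 219  36  35 971] [ 0.53243034 -0.24538038  0.1220736 ] [ 0.5870356  -0.19083113  0.13086433] [ 0.55923833 -0.2174841   0.12642419]
```

View pics/crop.png

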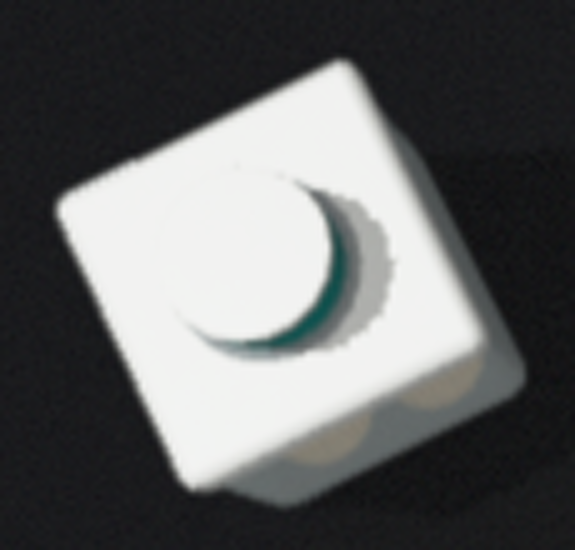

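Measured cap top centre is about (0.593, 0.192, 0.143). The cap spans 55 mm and its height matches 144 mm popped up, while the other reads 127 mm, so it is latched.

```bash
python3 - <<'E'
from plant import robot
import numpy as np
p=[0.593,0.192];n=robot.nose_length;o=[np.pi,0,0.45]
def s(l):
    q=robot.sense();print(l,round(q['t'],2),np.round(q['tcp_pos'],4),'tip',round(q['tcp_pos'][2]-n,4),np.round(q['wrist_force'],2))
robot.grip(0.0)
robot.goto(p+[0.24],o);s('above')
robot.move_straight(p+[0.165+n],vel=.1);robot.sleep(.2);s('near')
print(robot.move_straight(p+[0.138+n],vel=.03,contact_N=1.5));s('touch')
E
```

```text
above 3.86 [0.5935 0.1909 0.2399] tip 0.2289 [ 0.84 -0.23 -0.38]
near 4.85 [0.5934 0.1922 0.1768] tip 0.1658 [ 1.   -0.17 -0.28]
True
touch 5.55 [0.5928 0.1919 0.1534] tip 0.1424 [0.08 0.29 2.87]
```

```bash
python3 - <<'E'
from plant import robot
import numpy as np,cv2
p=[0.593,0.192];n=robot.nose_length
def s(l):
    q=robot.sense();print(l,round(q['t'],2),'tip',round(q['tcp_pos'][2]-n,4),np.round(q['wrist_force'],2))
print(robot.move_straight(p+[0.112+n],vel=.03,contact_N=14));s('pressed')
robot.sleep(.2);s('held')
robot.move_straight(p+[0.165+n],vel=.06);robot.sleep(1.0);s('up')
f=robot.grab_frame("scene");cv2.imwrite("pics/after.png",cv2.resize(f["image"][130:420,180:480,::-1],None,fx=2,fy=2))
E
```

```text
True
pressed 6.36 tip 0.1186 [-2.63 -2.78  9.35]
held 6.56 tip 0.1188 [-2.97 -1.92  9.77]
up 8.49 tip 0.165 [1.35 0.18 0.7 ]
```

View pics/after.png

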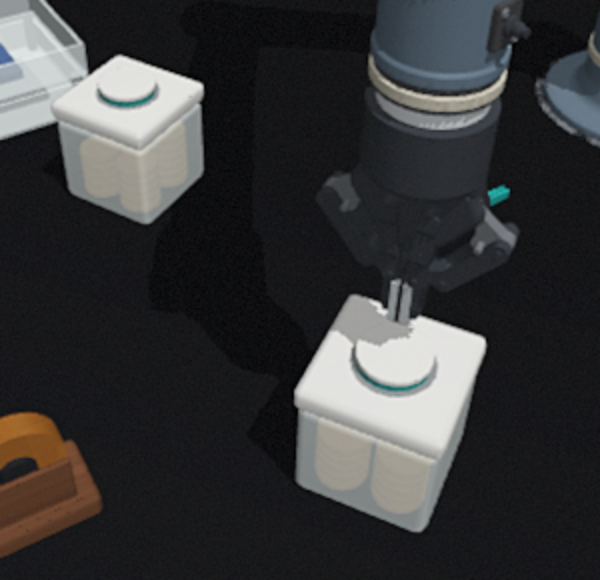

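The picture shows the near cap (crop 395,360) now down like the other one at (127,85), with the canister still in place. Next is the light touch.

```bash
python3 - <<'E'
from plant import robot
import numpy as np,cv2
p=[0.593,0.192];n=robot.nose_length
def s(l):
    q=robot.sense();print(l,round(q['t'],2),'tip',round(q['tcp_pos'][2]-n,4),np.round(q['wrist_force'],2))
robot.move_straight(p+[0.138+n],vel=.06);robot.sleep(.2);s('near')
print(robot.move_straight(p+[0.1235+n],vel=.015,contact_N=2));s('touch')
for i in range(3): robot.sleep(.25);s('rest')
E
```

```text
near 9.34 tip 0.1384 [-0.32 -0.07 -0.16]
True
touch 10.03 tip 0.1276 [ 0.6  -0.21  3.88]
rest 10.28 tip 0.1275 [ 0.11 -0.37  4.52]
rest 10.53 tip 0.1275 [ 1.01 -0.57  5.88]
rest 10.78 tip 0.1274 [-0.43 -0.63  5.6 ]
```

The cap is felt at 127.5 mm, which is the latched height. Backing away now.

```bash
python3 - <<'E'
from plant import robot
import numpy as np,cv2
robot.move_straight([0.593,0.192,0.26],vel=.12)
robot.goto([0.52,-0.02,0.28],[np.pi,0,0.45]);robot.sleep(.5)
f=robot.grab_frame("top");d=f["range_z"];v,u=np.mgrid[:480,:640]
P=(np.stack([(u-f["cx"])/f["fx"]*d,(v-f["cy"])/f["fy"]*d,d],-1)-f["t"])@f["R"]
for c in((.591,.190),(.559,-.2175)):
    m=(np.hypot(P[...,0]-c[0],P[...,1]-c[1])<.045)&(d>0)
    q=P[m&(P[...,2]>.122)&(P[...,2]<.16)];print(len(q),(q.min(0)+q.max(0))/2,np.median(q,0))
print(robot.sense()['t'])
cv2.imwrite("pics/end.png",f["image"][...,::-1])
E
```

```text
924 [0.59207736 0.19054457 0.12639565] [0.59093752 0.19046772 0.12656196]
3 [ 0.56304538 -0.24512295  0.12598812] [ 0.56553894 -0.24487427  0.12532566]
13.4
```

View pics/end.png

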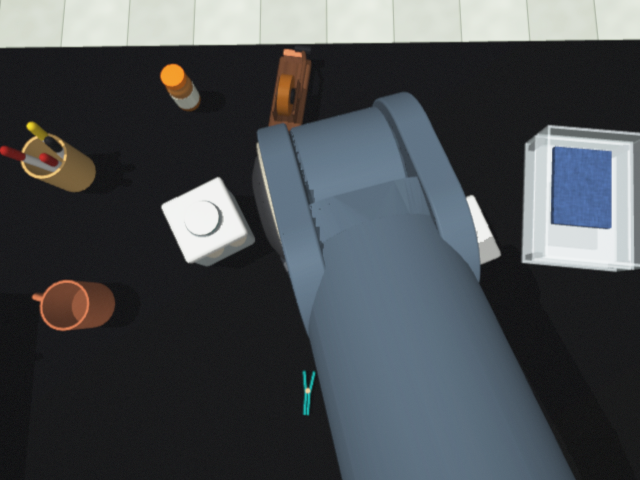

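The left cap at (202,217) is latched at 126.6 mm and the canister hasn't moved. The other canister is partly hidden by the arm but was not touched.

```bash
python3 -c "
from plant import robot
print(robot.close_job())"
```

```text
the job is handed in; nothing more can be done
None
```

The popped-up cap is pressed down and latched, a light fingertip touch confirmed it stayed down, neither canister was shoved (the sealed one was never touched), and the job was handed in at about 13.4 s.

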